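# Check both brake levers of the delivery tricycle's handlebar

## Robot

A 6-joint arm with a two-finger parallel gripper is mounted at the origin on the work surface. World frame = base frame: x ahead of the robot, y to its left, z up, the work surface at z = 0. Lengths are in mm, angles in degrees, forces in N, time in s.
With the tool pointing down it reaches from about 350 to 850 mm from the base axis. Payload 8.1 kg.
Tool frame: the origin (TCP) lies between the finger pads; the fingertips stand 11 mm ahead of it and the grasp point (between the pads) lies 8 mm behind it; z points along the fingers, y is the line along which they close (so a half turn about z gives the same grasp; the last joint's range is limited). The gripper opens to 85 mm and grips with 20 to 120 N. Pads are 22 mm wide; open, the fingers measure 114 mm over their backs; the gripper's body (76 mm by 85 mm) begins 54 mm behind the grasp point. The pads swing forward as they close: fully open they stand 13 mm farther back than shut.
Start: joints at [-78.69, 7.471, 85.268, -0, 87.261, -4.893], TCP at [167.448, -576.166, 242.292] pointing down, gripper open.
Joint ranges: [-169.43, 169.43], [-51.17, 129.36], [1.28, 143.12], [-76.62, 256.62], [0, 156.53], [-152.29, 152.29]. Speed limits (degrees/s): [136.94, 136.94, 159.86, 180, 180, 180].

## Interface

Orientations are given as [roll, pitch, yaw] about the fixed x, y, z axes, in that order (R = Rz(yaw) Ry(pitch) Rx(roll)).
In Python, from bench import r, snapshot, get_calibration gives the robot as it stands.
- The arm moves only by the tool step_arm, never from a script. Its argument "rows" is a list of rows, each a list of 2 entries, a list of its own where there are three numbers: the shift along the tool's x, y, z in mm, then the turn about the tool's z in degrees. In form: [[[tx, ty, tz], yaw], ...]. A call has 1 to 12 rows; each row is the pose to reach, as a shift and turn from the pose commanded when the call began, along the tool's axes at that moment; what a row does not reach only later rows make up. A row lasts 1/10 s, in which the tool goes at most 50 mm and 8.59 degrees, less where a joint would pass 70% of its speed; a pose out of reach is approached as far as the arm can. A call with a gripper value outside its range is refused whole. "fingers" is the opening, from 0 (shut) to 1 (fully open), set as the call begins (left out, the last holds). The fingers move at their own pace and stop on an object; "squeeze" is the grip in N (left out, the last holds). Time passes only in rows, so rows that repeat a pose let the fingers close. It gives the time, the measured TCP pose, the force, the opening and the grip force at its end, in the units of the state.
- r.sense(): the state, without advancing time (a new reading comes with each control period).
- snapshot(name): name is "scene" or "top"; returns the picture (384x512x3 uint8, blue, green, red); there is no depth.
- get_calibration(name): a dict with "fovy" (degrees; the focal length in pixels is half the picture's height over the tangent of half this angle, whatever the lens; pixels are square), "cx", "cy" (the principal point, pixels), "dist" ([k1, k2, p1, p2, k3] as OpenCV has them; the pictures are not rectified), "eye" and "orientation" of the camera in the world. Camera axes: x right, y up, looking along -z (the intrinsics and any distortion apply to the point x, -y, -z); pixel columns grow to the right and rows downward; lengths in mm; the calibration is good to about 2 mm. A picture is of the moment at which its call begins. get_calibration takes no time and is no camera call.
- r.hand_in(): hands the job in; it is judged then, once.
The state is a dict: "time": time; "joint_pos": joint angles; "qd": joint speeds; "joint_efforts": joint torques, N m; "tool_pos": TCP position; "tcp_rot": TCP orientation; "ft_force": force on the tool from outside, world axes, zero at the start; "wrist_torque": the same for the moment, N m; "finger_gap": finger opening in mm; "grip_force": force on a finger pad.
Only numpy, scipy, OpenCV 4.12 (cv2) and the standard library are available. Lean on these libraries where they do the work, as an engineer would, in place of code of your own. Each camera call takes 0.05 s, during which the arm holds its last target. There are 200 camera calls.

## Task

The handlebar of the shop's delivery tricycle is clamped in the bench vice with both hydraulic brakes freshly bled. Check the left brake lever: press it in towards the grip with the backs of your fingers until it goes solid short of the grip, keep it pressed firmly for two seconds and let it come all the way back out; then check the right lever in the same way. Press, do not grip: never squeeze or force a lever, do not push on the bar or its grips, and leave the mug, the bottle, the hammer and the wrench standing and lying as they are.

Things in the scene. Friction and masses are not known exactly. Their poses are not given: they have to be found in the camera images.
- vice: blue bench vice with 100 mm wide jaws, fixed to the bench, 165 mm high; origin on the bench under the middle of the jaws. It holds the handlebar level along its y axis (left = +y). Its x axis points level from the bar to the side on which the brake levers are; its screw and 200 mm T-handle stick out to x = 190 mm, 93 mm above the bench
- handlebar: fixed aluminium tube, 22 mm thick, 560 mm long, along the vice's y axis, axis 155 mm above the bench. Rubber grips, 32 mm thick, 157 to 281 mm either side of the middle; black perches with reservoirs 68 to 136 mm from the middle, up to 192 mm above the bench; copper bell by the right perch, up to 197 mm. Does not include the levers. Origin and axes as the vice
- left_pad (a point): the pressing point of the left (+y) brake lever: middle of the blade's outer face, the face away from the bar, 155 mm above the bench; moves with the blade. Its x axis is level and points out of that face, away from the bar; its y axis runs level along the blade to the tip; z up. The blade's vertical pivot pin, which stays put, lies at x = -4, y = -80 mm in this frame
- left_lever (a joint): how far the left lever is pressed in, rad: 0 at rest, solid stop at 0.24 (the pressing point has then moved about 19 mm in an arc). At the pressing point its return spring takes about 2 N to start and 4 N at the end of the travel; then it is solid (several N more for each further mm). Pressed firmly is 6 to 20 N against the stop; 30 N is forcing it
- left_tip (a point): tip of the left lever's polished blade: middle of its hooked end, 24 mm beyond the pressing point; axes as left_pad. The blade is 8 mm thick, 12 mm high, 110 mm long; the tip hooks 15 mm outwards. At rest the blade stands 35 to 45 mm off the grip, by the setting of its reach adjuster, at the stop 16 to 27 mm. Free space outside and below it, but for loose things up to 115 mm high
- right_pad (a point): the pressing point of the right (-y) brake lever, as left_pad but mirrored: x axis level out of the outer face, away from the bar; y axis level along the blade towards the pivot pin; z up. The pivot pin lies at x = -4, y = +80 mm in this frame
- right_lever (a joint): how far the right lever is pressed in, rad: same meaning, stop, spring and force as left_lever
- right_tip (a point): tip of the right lever's blade, mirror image of left_tip; axes as right_pad
- mug_mid (a point): middle, half-way up, of a loose copper mug, 72 mm in diameter and 80 mm high; z is its axis
- fluid_mid (a point): middle, half-way up, of a loose white brake-fluid bottle with a yellow cap, 54 mm in diameter and 115 mm high; z is its axis
- hammer: loose hammer lying on the bench, handle along its x axis; origin under its middle
- wrench: loose steel wrench lying on the bench along its x axis; origin under its middle
There are look-alikes about, which are no part of the job. Of the things that look like the part that bears mug_mid, the middle-sized one is meant.

How it is judged:
By the outcome, as a careful person would: the job done as asked, in the order asked, and still so for the second after the job is handed in, with the robot touching nothing.
It also fails if it takes over 64 s, if anything falls off the work surface, if the arm or the gripper's body presses on something with over 40 N, if the wrist force passes 120 N, or if a joint passes its speed limit or range.

## Working session

There is one attempt and no reset: what is moved stays moved. The work goes in short steps, Python scripts to look and compute and a tool call to move; the robot and the scene stay as the last step left them, time stands still between calls to the robot, and variables do not carry over. Pictures are saved under pics/ and viewed, at most 10 in all, crops included, and the job is handed in when it is done.

Besides the shell and the picture viewer there is one more tool, called after "Request:" as name(argument=value, ...) on one line, values as JSON. step_arm: Moves the arm, as the interface text tells. Its arguments: {"type":"object","properties":{"rows":{"type":"array"},"fingers":{"type":"number"},"squeeze":{"type":"number"}},"required":["rows"]}

```bash
mkdir -p pics; ls; python3 - <<'E'
from bench import r,snapshot,get_calibration
import cv2
for n in("scene","top"):
    cv2.imwrite(f"pics/{n}0.png",snapshot(n)); print(n,get_calibration(n))
s=r.sense(); print(s)
E
```

```text
pics
scene {'fovy': 42.63549179504465, 'cx': 256.0300818724679, 'cy': 192.12828503504127, 'dist': array([-0.1804533,  0.       ,  0.       ,  0.       ,  0.       ]), 'eye': array([1124.88969159, -565.90436346, 1300.91487378]), 'orientation': array([34.03313315,  0.51753774, 39.3381276 ])}
top {'fovy': 56.84318884503181, 'cx': 256.0165475634054, 'cy': 194.88602399471426, 'dist': array([-0.06524462,  0.        ,  0.        ,  0.        ,  0.        ]), 'eye': array([ 531.26537591,   28.06601551, 1350.34860178]), 'orientation': array([  4.19483817,  -0.23307052, -90.34073047])}
{'time': 0.1, 'joint_pos': array([-7.86905472e+01,  7.51106921e+00,  8.53224269e+01,  1.24676512e-03,
        8.72606515e+01, -4.89476180e+00]), 'qd': array([ 0.07890902, -0.09236193, -0.2422289 , -0.06106129,  0.16532868,
        0.0806637 ]), 'joint_efforts': array([ 9.65095933e-04, -5.70953214e+01, -5.01941299e+01, -3.61366574e-04,
        8.18056025e-03, -2.22783029e-05]), 'tool_pos': array([ 167.35741702, -575.7035722 ,  241.35217463]), 'tcp_rot': array([-1.79906302e+02, -9.27391570e-03,  1.62041465e+01]), 'ft_force': array([-0.92562103, -0.31551641, -0.97143353]), 'wrist_torque': array([-0.00546934, -0.02046524, -0.03257508]), 'grip_force': 0.0, 'finger_gap': 85.7453718698103}
```

View pics/scene0.png

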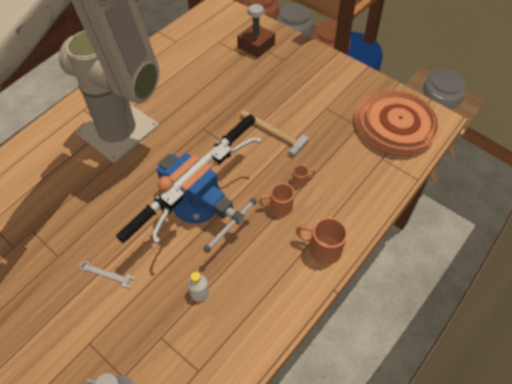

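View pics/top0.png

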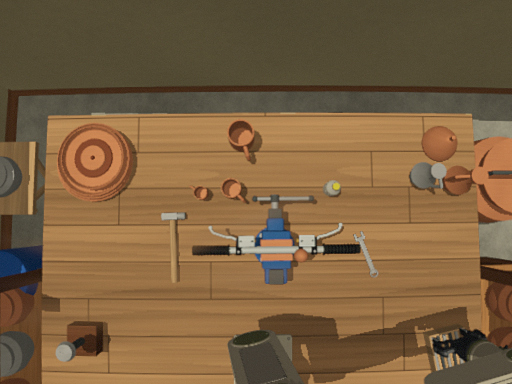

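```bash
cat > h.py <<'E'
import numpy as np,cv2
from scipy.spatial.transform import Rotation as R
from bench import get_calibration
def ray(n,p):
    c=get_calibration(n);f=192/np.tan(np.radians(c['fovy']/2))
    K=np.array([[f,0,c['cx']],[0,f,c['cy']],[0,0,1]])
    u=cv2.undistortPoints(np.array([[p]],float),K,c['dist'])[0,0]
    return c['eye'],R.from_euler('xyz',c['orientation'],degrees=True).apply([u[0],-u[1],-1])
def at(n,p,z):
    e,d=ray(n,p);return e+d*(z-e[2])/d[2]
def proj(n,X):
    c=get_calibration(n);f=192/np.tan(np.radians(c['fovy']/2))
    K=np.array([[f,0,c['cx']],[0,f,c['cy']],[0,0,1]])
    q=R.from_euler('xyz',c['orientation'],degrees=True).inv().apply(np.atleast_2d(X)-c['eye'])*[1,-1,-1]
    return cv2.projectPoints(q,np.zeros(3),np.zeros(3),K,c['dist'])[0][:,0]
E
python3 - <<'E'
from h import *
a=cv2.imread('pics/top0.png')[180:290,185:385]
cv2.imwrite('pics/tc.png',cv2.resize(a,None,fx=4,fy=4,interpolation=cv2.INTER_CUBIC))
a=cv2.imread('pics/scene0.png')[105:255,110:270]
cv2.imwrite('pics/sc.png',cv2.resize(a,None,fx=4,fy=4,interpolation=cv2.INTER_CUBIC))
for p in [(192,250),(361,249)]: print(at('top',p,155))
E
```

```text
[434.98298139 238.25117836 155.        ]
[ 434.08804793 -329.96677858  155.        ]
```

View pics/tc.png

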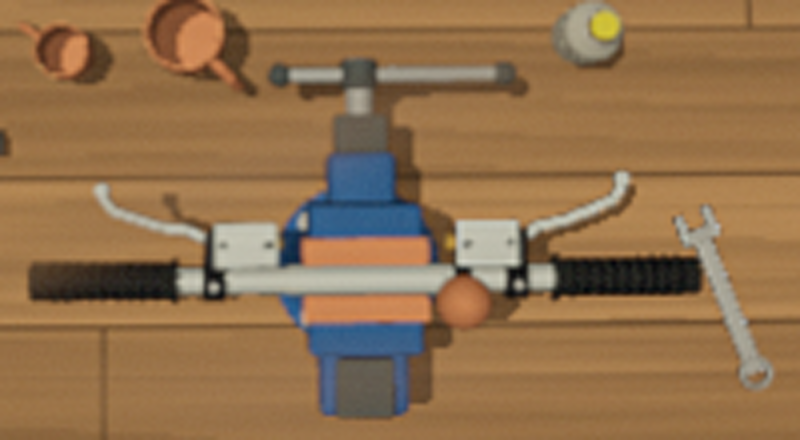

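View pics/sc.png

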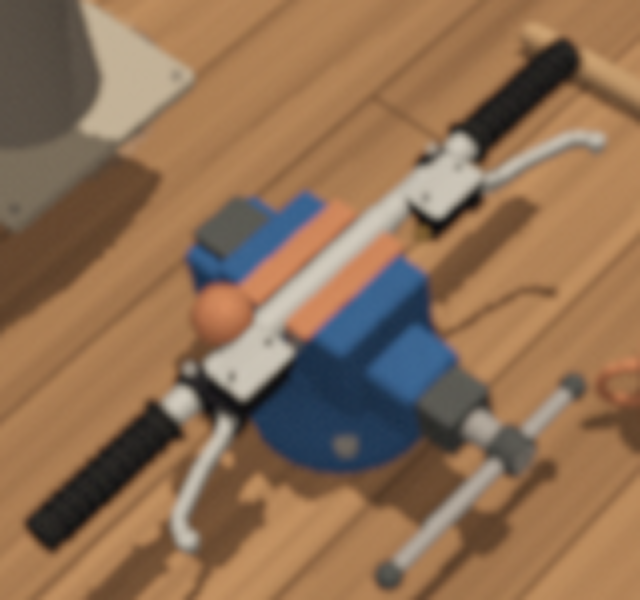

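```bash
python3 - <<'E'
from h import *
T=lambda u,v,z:at('top',(185+(u-1.5)/4,180+(v-1.5)/4),z).round(1)[:2]
S=lambda u,v,z:at('scene',(110+(u-1.5)/4,105+(v-1.5)/4),z).round(1)[:2]
for n,p in dict(endL=(30,281),endR=(702,274)).items(): print(n,T(*p,155))
for n,p in dict(Lroot=(200,236),Lmid=(150,222),Lbend=(115,209),Ltip=(101,189),Rroot=(530,232),Rmid=(575,216),Rbend=(606,199),Rtip=(622,178)).items(): print(n,T(*p,158))
print('S')
for n,p in dict(endL=(565,55),endR=(45,530)).items(): print(n,S(*p,155))
for n,p in dict(Lroot=(490,182),Lmid=(530,158),Lbend=(570,139),Ltip=(598,141),Rroot=(230,425),Rmid=(200,470),Rbend=(180,515),Rtip=(188,541)).items(): print(n,S(*p,158))
print('fluid',T(607,25,115),'mug',T(185,37,80),'wr',T(697,225,5))
E
```

```text
endL [435.4 237.8]
endR [ 437.1 -327. ]
Lroot [472.5  95.1]
Lmid [484.3 136.9]
Lbend [495.3 166.2]
Ltip [512.1 178. ]
Rroot [ 473.9 -181.3]
Rmid [ 486.9 -219.5]
Rbend [ 500.9 -246. ]
Rtip [ 518.4 -259.9]
S
endL [436.5 232.2]
endR [ 436.  -316.2]
Lroot [476.4  96.6]
Lmid [484.6 133. ]
Lbend [496.2 166.2]
Ltip [513.9 178. ]
Rroot [ 476.7 -177.8]
Rmid [ 486.3 -216.4]
Rbend [ 500.8 -249.8]
Rtip [ 519.2 -260.3]
fluid [ 652. -260.] mug [646.6 112.6] wr [ 471.6 -367.8]
```

```bash
cat >> h.py <<'E'
def go(x,y,z,yaw):
    from bench import r
    s=r.sense();Rt=R.from_euler('xyz',s['tcp_rot'],degrees=True)
    d=Rt.inv().apply(np.array([x,y,z])-s['tool_pos'])
    t=(Rt.inv()*R.from_euler('xyz',[180,0,yaw],degrees=True)).as_rotvec(degrees=True)
    print('t',s['time'],'pos',s['tool_pos'].round(1),'rot',s['tcp_rot'].round(1),'F',s['ft_force'].round(1),'gap',round(s['finger_gap'],1))
    print('shift',d.round(1),'turn',t.round(1))
E
python3 -c "
from h import *
go(550,145,242,75)"
```

```text
t 0.1 pos [ 167.4 -575.7  241.4] rot [-179.9   -0.    16.2] F [-0.9 -0.3 -1. ] gap 85.7
shift [ 5.686e+02 -5.853e+02  4.000e-01] turn [ -0.1  -0.1 -58.8]
```

Request:
step_arm(rows=[[[569,-585,0],-59],[[569,-585,0],-59],[[569,-585,0],-59],[[569,-585,0],-59],[[569,-585,0],-59],[[569,-585,0],-59],[[569,-585,0],-59],[[569,-585,0],-59],[[569,-585,0],-59],[[569,-585,0],-59],[[569,-585,0],-59],[[569,-585,0],-59]], fingers=0, squeeze=20)

```text
time: 1.3
tool_pos: [449.5, -44.3, 242.2]
tcp_rot: [180.0, 0.0, 75.2]
ft_force: [0.4, -0.9, -0.2]
finger_gap: -0.3
grip_force: 0.0
```

```bash
python3 -c "
from h import *
go(550,145,242,75)"
```

```text
t 1.3 pos [449.5 -44.3 242.2] rot [180.    0.   75.2] F [ 0.4 -0.9 -0.2] gap -0.3
shift [2.087e+02 4.880e+01 2.000e-01] turn [0.  0.  0.2]
```

Request:
step_arm(rows=[[[208,49,0],0],[[208,49,0],0],[[208,49,0],0],[[208,49,0],0],[[208,49,0],0],[[208,49,0],0],[[208,49,0],0]])

```text
time: 2.0
tool_pos: [549.1, 141.5, 241.7]
tcp_rot: [-179.9, 0.1, 75.2]
ft_force: [0.1, -0.7, 0.1]
finger_gap: 0.2
grip_force: 0.0
```

```bash
python3 - <<'E'
from h import *
from bench import snapshot
go(545,148,152,74)
a=snapshot('top')[200:270,190:270]; b=snapshot('scene')[100:170,210:290]
f=lambda a:cv2.resize(a,None,fx=5,fy=5,interpolation=cv2.INTER_CUBIC)
cv2.imwrite('pics/p1.png',np.hstack([f(a),f(b)]))
E
```

```text
t 2.0 pos [549.1 141.5 241.7] rot [-1.799e+02  1.000e-01  7.520e+01] F [ 0.1 -0.7  0.1] gap 0.2
shift [ 5.3 -5.5 89.7] turn [-0.1  0.1  1.2]
```

View pics/p1.png

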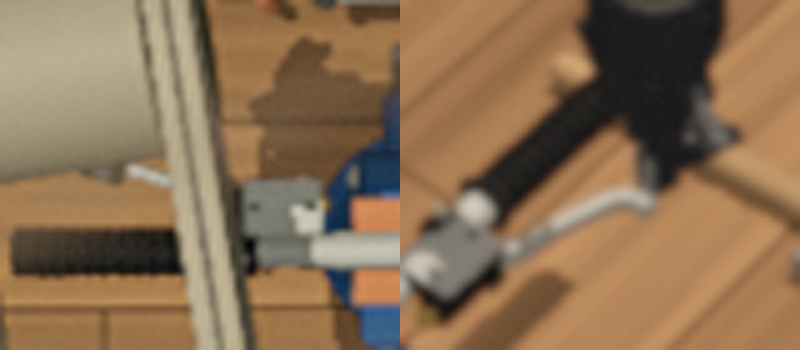

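Request:
step_arm(rows=[[[-1,-5,45],1],[[-1,-5,90],1],[[-1,-5,90],1],[[-1,-5,90],1]])

```text
time: 2.5
tool_pos: [543.9, 141.3, 152.6]
tcp_rot: [-179.9, 0.0, 74.1]
ft_force: [-0.1, 0.0, 1.8]
finger_gap: -0.1
grip_force: 0.0
```

Request:
step_arm(rows=[[[0,-15,0],0],[[0,-26,0],0],[[0,-28,0],0],[[0,-28,0],0]])

```text
time: 2.9
tool_pos: [518.4, 150.3, 154.1]
tcp_rot: [179.8, -0.1, 74.2]
ft_force: [-0.4, 0.2, -0.2]
finger_gap: 0.3
grip_force: 0.0
```

```bash
python3 - <<'E'
from h import *
from bench import snapshot
go(510,148,152,74)
a=snapshot('top')[200:270,190:270]; b=snapshot('scene')[100:170,210:290]
f=lambda a:cv2.resize(a,None,fx=5,fy=5,interpolation=cv2.INTER_CUBIC)
cv2.imwrite('pics/p2.png',np.hstack([f(a),f(b)]))
E
```

```text
t 2.9 pos [518.4 150.3 154.1] rot [ 1.798e+02 -1.000e-01  7.420e+01] F [-0.4  0.2 -0.2] gap 0.3
shift [-4.5 -7.5  2.1] turn [ 0.2 -0.1  0.2]
```

View pics/p2.png

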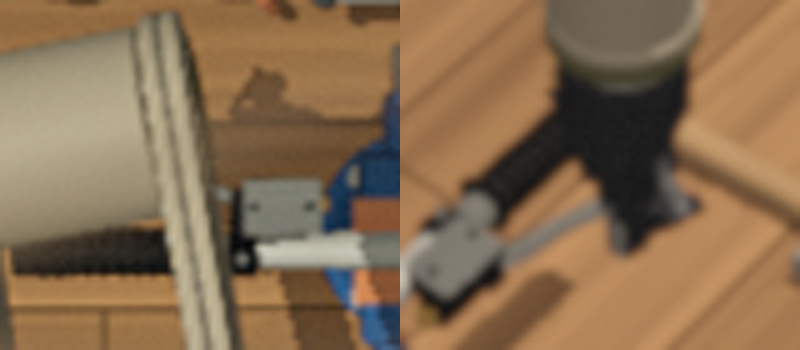

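Request:
step_arm(rows=[[[0,-3,0],0],[[0,-6,0],0],[[0,-8,0],0],[[0,-9,0],0],[[0,-10,0],0],[[0,-11,0],0],[[0,-12,0],0],[[0,-12,0],0],[[0,-12,0],0]])

```text
time: 3.9
tool_pos: [506.2, 153.5, 152.4]
tcp_rot: [180.0, -0.0, 74.2]
ft_force: [2.3, 1.3, -0.7]
finger_gap: 0.1
grip_force: 1.1
```

Request:
step_arm(rows=[[[0.4,-3,0],-2.2],[[0.8,-6,0],-4.4],[[1.1,-9,0],-6.6],[[1.4,-12,0],-8.8],[[1.4,-12,0],-8.8],[[1.4,-12,0],-8.8]])

```text
time: 4.5
tool_pos: [495.2, 158.2, 152.5]
tcp_rot: [180.0, -0.0, 82.9]
ft_force: [2.9, 1.0, -0.0]
finger_gap: -0.0
grip_force: 1.7
```

Request:
step_arm(rows=[[[0,-1,0],-0.7],[[0,-2,0],-1.4],[[0,-3,0],-2.1],[[0,-3,0],-2.1],[[0,-3,0],-2.1]])

```text
time: 5.0
tool_pos: [492.0, 158.4, 152.4]
tcp_rot: [180.0, -0.0, 85.1]
ft_force: [3.4, 3.1, 0.5]
finger_gap: -0.3
grip_force: 1.9
```

Request:
step_arm(rows=[[[0.3,-1,0],-0.7],[[0.6,-2,0],-1.4],[[0.6,-2,0],-1.4],[[0.6,-2,0],-1.4]])

```text
time: 5.4
tool_pos: [490.3, 159.0, 152.4]
tcp_rot: [180.0, 0.0, 86.5]
ft_force: [5.7, 1.2, -0.9]
finger_gap: 0.3
grip_force: 2.5
```

Request:
step_arm(rows=[[[0.2,-0.5,0],0],[[0.2,-1,0],0],[[0.2,-1,0],0],[[0.2,-1,0],0]])

```text
time: 5.8
tool_pos: [490.0, 159.1, 152.7]
tcp_rot: [179.9, 0.0, 86.5]
ft_force: [8.3, 1.1, -1.4]
finger_gap: -0.5
grip_force: 4.1
```

Request:
step_arm(rows=[[[0,-0.5,0],0],[[0,-1,0],0],[[0,-1.5,0],0],[[0,-1.5,0],0],[[0,-1.5,0],0]])

```text
time: 6.3
tool_pos: [489.7, 159.1, 153.2]
tcp_rot: [179.7, -0.0, 86.5]
ft_force: [11.8, 0.5, -3.0]
finger_gap: 0.1
grip_force: 6.6
```

Request:
step_arm(rows=[[[0,-0.5,0],0],[[0,-0.5,0],0],[[0,-0.5,0],0],[[0,-0.5,0],0],[[0,-0.5,0],0],[[0,-0.5,0],0],[[0,-0.5,0],0],[[0,-0.5,0],0],[[0,-0.5,0],0],[[0,-0.5,0],0],[[0,-0.5,0],0],[[0,-0.5,0],0]])

```text
time: 7.5
tool_pos: [489.5, 159.1, 153.3]
tcp_rot: [179.7, -0.0, 86.5]
ft_force: [14.5, 0.8, -3.9]
finger_gap: 0.2
grip_force: 7.5
```

Request:
step_arm(rows=[[[0,0,0],0],[[0,0,0],0],[[0,0,0],0],[[0,0,0],0],[[0,0,0],0],[[0,0,0],0],[[0,0,0],0],[[0,0,0],0],[[0,0,0],0],[[0,0,0],0],[[0,0,0],0],[[0,0,0],0]])

```text
time: 8.7
tool_pos: [489.6, 159.1, 153.4]
tcp_rot: [179.7, -0.0, 86.5]
ft_force: [15.0, 0.2, -2.3]
finger_gap: 0.1
grip_force: 7.5
```

Request:
step_arm(rows=[[[0,0,0],0],[[0,0,0],0],[[0,0,0],0],[[0,0,0],0]])

```text
time: 9.1
tool_pos: [489.6, 159.1, 153.3]
tcp_rot: [179.7, -0.0, 86.5]
ft_force: [14.8, 1.2, -4.1]
finger_gap: 0.1
grip_force: 7.5
```

Request:
step_arm(rows=[[[-0.5,4,0],2],[[-1.5,8,0],4],[[-2.5,12,0],6.5],[[-4,16,0],9],[[-5,20,0],11],[[-6,25,0],12],[[-7,30,0],12],[[-9,40,0],12],[[-9,60,0],12],[[-9,60,0],12]])

```text
time: 10.1
tool_pos: [548.1, 146.4, 152.3]
tcp_rot: [180.0, -0.0, 74.5]
ft_force: [-0.9, -0.4, -0.4]
finger_gap: -0.2
grip_force: 0.0
```

```bash
python3 - <<'E'
from h import *
go(552,-223,242,108)
E
```

```text
t 10.1 pos [548.1 146.4 152.3] rot [180.   -0.   74.5] F [-0.9 -0.4 -0.4] gap -0.2
shift [-354.9  102.5  -89.7] turn [  0.    0.  -33.5]
```

Request:
step_arm(rows=[[[0,0,-45],0],[[0,0,-90],0],[[-354,100,-90],-33],[[-354,100,-90],-33],[[-354,100,-90],-33],[[-354,100,-90],-33],[[-354,100,-90],-33],[[-354,100,-90],-33],[[-354,100,-90],-33],[[-354,100,-90],-33],[[-354,100,-90],-33],[[-354,100,-90],-33]])

```text
time: 11.3
tool_pos: [547.6, -221.5, 241.8]
tcp_rot: [-180.0, -0.1, 107.4]
ft_force: [-0.1, 0.2, -0.1]
finger_gap: -0.1
grip_force: 0.0
```

```bash
python3 - <<'E'
from h import *
from bench import snapshot
go(549,-222,153,108)
a=snapshot('top')[195:265,180:270]; b=snapshot('scene')[150:220,130:220]
f=lambda a:cv2.resize(a,None,fx=4,fy=4,interpolation=cv2.INTER_CUBIC)
cv2.imwrite('pics/p3.png',np.hstack([f(a),f(b)]))
E
```

```text
t 11.3 pos [ 547.6 -221.5  241.8] rot [-1.800e+02 -1.000e-01  1.074e+02] F [-0.1  0.2 -0.1] gap -0.1
shift [-1.   1.2 88.8] turn [-0.  -0.1 -0.6]
```

View pics/p3.png

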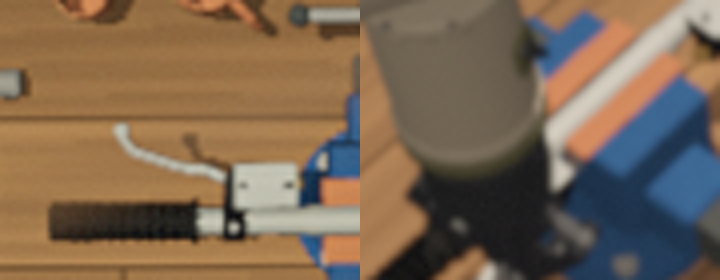

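Request:
step_arm(rows=[[[-1,1,45],-1],[[-1,1,89],-1],[[-1,1,89],-1],[[-1,1,89],-1]])

```text
time: 11.8
tool_pos: [549.0, -220.1, 153.3]
tcp_rot: [-179.9, -0.1, 108.6]
ft_force: [-0.5, -1.4, 0.3]
finger_gap: 0.1
grip_force: 0.0
```

Request:
step_arm(rows=[[[0,-12,0],0],[[0,-24,0],0],[[0,-28,0],0],[[0,-28,0],0]])

```text
time: 12.2
tool_pos: [522.6, -231.3, 154.7]
tcp_rot: [179.9, 0.1, 108.4]
ft_force: [0.0, -0.4, 0.3]
finger_gap: -0.2
grip_force: 0.0
```

```bash
python3 - <<'E'
from h import *
from bench import snapshot
go(549,-222,153,108)
a=snapshot('top')[195:265,290:380]; b=snapshot('scene')[180:250,130:220]
f=lambda a:cv2.resize(a,None,fx=4,fy=4,interpolation=cv2.INTER_CUBIC)
cv2.imwrite('pics/p4.png',np.hstack([f(a),f(b)]))
E
```

```text
t 12.2 pos [ 522.6 -231.3  154.7] rot [1.799e+02 1.000e-01 1.084e+02] F [ 0.  -0.4  0.3] gap -0.2
shift [ 0.5 28.   1.8] turn [0.1 0.1 0.4]
```

View pics/p4.png

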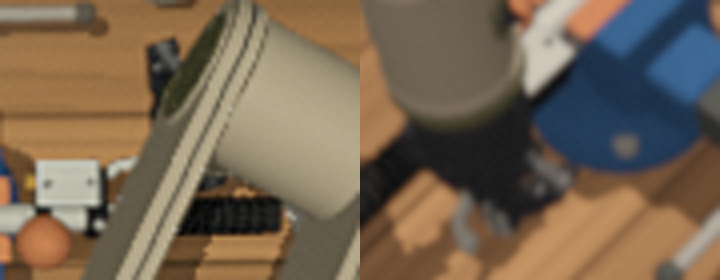

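Request:
step_arm(rows=[[[0,-3,0],0],[[0,-6,0],0],[[0,-8,0],0],[[0,-9,0],0],[[0,-10,0],0],[[0,-11,0],0],[[0,-11,0],0],[[0,-11,0],0]])

```text
time: 13.1
tool_pos: [512.5, -234.0, 153.3]
tcp_rot: [180.0, -0.0, 108.5]
ft_force: [-0.5, -0.7, 0.6]
finger_gap: 0.0
grip_force: 0.3
```

Request:
step_arm(rows=[[[0,-1,0],0],[[0,-2,0],0],[[0,-3,0],0],[[0,-3,0],0],[[0,-3,0],0]])

```text
time: 13.6
tool_pos: [509.7, -235.1, 153.4]
tcp_rot: [180.0, 0.0, 108.5]
ft_force: [2.6, -0.6, -0.7]
finger_gap: -0.1
grip_force: 1.2
```

Request:
step_arm(rows=[[[-0.3,-3,0],2.2],[[-0.6,-6,0],4.4],[[-0.9,-9,0],6.6],[[-1.2,-12,0],8.8],[[-1.2,-12,0],8.8],[[-1.2,-12,0],8.8]])

```text
time: 14.2
tool_pos: [498.9, -240.2, 153.6]
tcp_rot: [180.0, 0.0, 99.8]
ft_force: [3.8, -2.2, -0.8]
finger_gap: -0.1
grip_force: 1.9
```

Request:
step_arm(rows=[[[-0.3,-1,0],0.7],[[-0.6,-2,0],1.4],[[-0.9,-3,0],2.1],[[-0.9,-3,0],2.1],[[-0.9,-3,0],2.1]])

```text
time: 14.7
tool_pos: [495.9, -241.4, 153.5]
tcp_rot: [180.0, 0.0, 97.6]
ft_force: [4.9, -2.1, 0.4]
finger_gap: -0.1
grip_force: 2.1
```

Request:
step_arm(rows=[[[-0.3,-1,0],0.7],[[-0.6,-2,0],1.4],[[-0.6,-2,0],1.4],[[-0.6,-2,0],1.4]])

```text
time: 15.1
tool_pos: [495.1, -242.0, 153.8]
tcp_rot: [179.8, 0.0, 96.3]
ft_force: [9.8, -0.4, -1.5]
finger_gap: -0.3
grip_force: 4.7
```

Solid at about 9 to 10 N; add a little, as on the left, and hold.

Request:
step_arm(rows=[[[0,-0.5,0],0],[[0,-1,0],0],[[0,-1.5,0],0],[[0,-1.5,0],0],[[0,-1.5,0],0]])

```text
time: 15.6
tool_pos: [494.8, -242.0, 154.2]
tcp_rot: [179.7, 0.0, 96.3]
ft_force: [15.1, 0.6, -2.6]
finger_gap: 0.2
grip_force: 7.3
```

Request:
step_arm(rows=[[[0,0,0],0],[[0,0,0],0],[[0,0,0],0],[[0,0,0],0],[[0,0,0],0],[[0,0,0],0],[[0,0,0],0],[[0,0,0],0],[[0,0,0],0],[[0,0,0],0],[[0,0,0],0],[[0,0,0],0]])

```text
time: 16.8
tool_pos: [494.8, -242.0, 154.2]
tcp_rot: [179.7, 0.0, 96.3]
ft_force: [14.7, -0.8, -3.2]
finger_gap: 0.0
grip_force: 7.3
```

Request:
step_arm(rows=[[[0,0,0],0],[[0,0,0],0],[[0,0,0],0],[[0,0,0],0],[[0,0,0],0],[[0,0,0],0],[[0,0,0],0],[[0,0,0],0],[[0,0,0],0],[[0,0,0],0],[[0,0,0],0],[[0,0,0],0]])

```text
time: 18.0
tool_pos: [494.8, -242.0, 154.2]
tcp_rot: [179.7, 0.1, 96.3]
ft_force: [14.4, -0.6, -3.6]
finger_gap: -0.0
grip_force: 7.3
```

Request:
step_arm(rows=[[[0.5,4,0],-2],[[1.5,8,0],-4],[[2.5,12,0],-6.5],[[4,16,0],-9],[[5,20,0],-11],[[6,25,0],-12],[[7,30,0],-12],[[9,40,0],-12],[[9,60,0],-12],[[9,60,0],-12]])

```text
time: 19.0
tool_pos: [552.8, -226.4, 153.3]
tcp_rot: [180.0, 0.0, 108.2]
ft_force: [0.1, -0.5, 0.4]
finger_gap: -0.1
grip_force: 0.0
```

Request:
step_arm(rows=[[[0,0,-45],0],[[0,0,-90],0],[[100,0,-90],0],[[200,0,-90],0],[[250,0,-90],0],[[250,0,-90],0],[[250,0,-90],0],[[250,0,-90],0]])

```text
time: 19.8
tool_pos: [471.2, 15.5, 243.4]
tcp_rot: [180.0, -0.1, 108.5]
ft_force: [0.3, -0.6, -0.9]
finger_gap: -0.1
grip_force: 0.0
```

```bash
python3 - <<'E'
from h import *
from bench import snapshot
go(549,-222,153,108)
f=lambda a:cv2.resize(a,None,fx=4,fy=4,interpolation=cv2.INTER_CUBIC)
cv2.imwrite('pics/p5.png',f(snapshot('top')[180:290,185:385]))
E
```

```text
t 19.8 pos [471.2  15.5 243.4] rot [ 1.800e+02 -1.000e-01  1.085e+02] F [ 0.3 -0.6 -0.9] gap -0.1
shift [-250.1   -1.5   90. ] turn [ 0.  -0.1  0.5]
```

View pics/p5.png

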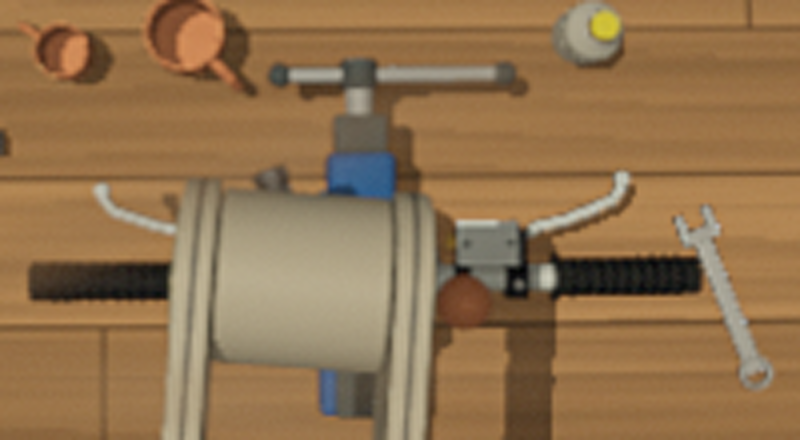

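Both tips are back at their rest pixels, (100,190) and (622,178). The mug, bottle and wrench have not moved, and the arm is clear of everything.

```bash
python3 -c "
from bench import r
print(r.hand_in())"
```

```text
the job is handed in; nothing more can be done
None
```

I pressed the left lever and then the right until each went solid, held each at about 15 N for over two seconds, and let both come all the way back out; the job is handed in, with no result reported back.

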